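# Open the label press and hold its placement gauge at the mark

### The job

Lift the upper platen of the small label press by its bar handle, gently, all the way back onto its open stop. Then push the lock button on the gauge housing fully down, and after that pull the gauge arm out by its knob, over the lower pad, until its pointer lines up with the fin of the rider clamped on the scale. The arm springs back if let go: finish while still gripping the knob and holding the pointer at the rider, with the platen still open and the things lying around the press left where they are.

Things in the scene. Friction and masses are not known exactly. Their poses are not given: they have to be found in the camera images.
- platen (a joint): hinge angle of the upper platen of the press, a white slab 130 x 200 x 34 mm that folds down on the lower pad, rad: 0 = closed, 1.45 = its fixed open stop, nearly upright; it starts between 0 and 0.3. Weighs about 0.75 kg; the hinge is stiff with friction and the platen stays wherever it is left (about 6 to 10 N at the handle to lift).
- platen_axis (a point): a fixed point of the press on the platen's hinge axis, mid-width, 105 mm above the table. Its axes are those of the press: x points from the front (robot side) to the hinge side, y to the press's left, z up. The hinge axis runs along y; the platen's front edge rises and swings back towards +x as it opens.
- handle (a point): middle of the platen's bar handle, a black round rubber bar 16 mm thick and 130 mm long, parallel to the hinge axis, in front of the platen's front edge (47 mm of free gap behind the bar); held by two thin rods at 60 mm either side of the middle. It moves with the platen: when closed it lies 215 mm in front of the hinge axis and 35 mm above it.
- button_top (a point): middle of the top face of the lock button, a round steel plunger 26 mm across on top of the gauge housing; it starts 134 mm above the table. The gauge housing is an aluminium box tube 28 x 180 x 26 mm along the press's y, to the left of the lower pad, its top 116 mm above the table.
- lock_button (a joint): how far the lock button is pushed down, m: 0 = up (arm locked), 0.008 = fully down (arm free). It takes about 3 N and stays down when let go.
- gauge_arm: the telescoping gauge arm; origin at the middle of its upright black knob, a cylinder 26 mm across and 45 mm tall (from 25 mm below the origin to 20 mm above), 139 mm above the table, standing on an aluminium head 30 x 24 x 22 mm. Axes as the press: fully in at the start, 80 mm to the -y side of the lock button, it slides out along the press's -y (to the right, over the lower pad) up to 150 mm once unlocked. A spring of 2 to 5 N pulls it back in.
- pointer (a point): tip of the thin steel pointer blade (4 mm wide) on the gauge arm: 47 mm to the -x side of the knob's middle and 44 mm below it, at the same y; it moves over the scale.
- rider: small dark steel rider block 24 mm wide and 18 mm deep clamped on the scale, an aluminium bar along the press's y in front of the lower pad with black marks every 10 mm; the rider is fixed and tops out 10 mm above the scale. Origin on the scale's top face below the middle of its 4 mm fin, which points to +x towards the pointer's path; axes as the press. The arm is on the mark when pointer and rider have the same y in these axes. It lies 50 to 130 mm from the arm's start.
- spray_can: bystander: upright aluminium can, 54 mm across, 150 mm tall; origin at the middle of its underside
- tape_roll: bystander: roll of clear tape lying flat, 90 mm across, 24 mm tall; origin at the middle of its underside
- carton: bystander: cardboard carton 90 x 70 x 100 mm; origin at the middle of its underside

How it is judged:
On the way, in this order (a step that is already met when the one before it is completed fails the run):
1. the platen is lifted onto its open stop (value of joint platen above 1.37 rad), for 0.2 s.
2. the lock button is fully down (value of joint lock_button above 0.0065 m), for 0.1 s.
3. the pointer is brought to the rider while the knob is held (y of pointer in the frame of rider between -0.004 and 0.004 m and contact force between the fingers and gauge_arm above 1 N), for 0.2 s.
At the end, for the whole second after the job is handed in: The platen stands on its open stop (angle above 1.37 of 1.45 rad), the lock button is down (above 6.5 of 8 mm), the fingers hold the gauge arm (more than 1 N), still (below 10 mm/s), with its pointer within 4 mm of the rider's fin along the scale (all of step 3 and value of joint platen above 1.37 rad and value of joint lock_button above 0.0065 m and linear speed of gauge_arm below 0.01 m/s); the arm keeps its last pose, push and grip.
It fails at once if the platen is slammed back against its stop (above 1.5 rad/s in the last part of its swing) (value of joint platen above 1.1 rad and velocity of joint platen above 1.5 rad/s).
It fails at once if a thing beside the press is displaced by more than 30 mm (distance of any of spray_can, tape_roll, carton from where it was at the start of the episode above 0.03 m).
It also fails if it takes over 58 s, if anything falls off the work surface, if the arm or the gripper's body presses on something with over 40 N, if the wrist force passes 120 N, or if a joint passes its speed limit or range.

### The arm

A 6-joint arm with a two-finger parallel gripper is mounted at the origin on the work surface. World frame = base frame: x ahead of the robot, y to its left, z up, the work surface at z = 0. Lengths are in m, angles in rad, forces in N, time in s.
With the tool pointing down it reaches from about 0.35 to 0.775 m from the base axis. Payload 5.5 kg.
Tool frame: the origin (TCP) lies on the centre line of the jaws, within the pads' length; the fingertips stand 11 mm ahead of it and the grasp point (between the pads) lies 8 mm behind it (env.tip_reach is the distance from the TCP to the fingertips, in m); z points along the fingers, x is the direction in which the jaws open and shut, and the axes are right-handed (so a half turn about z gives the same grasp; the last joint's range is limited). The gripper opens to 85 mm and grips with 20 to 120 N. Pads are 22 mm wide; open, the fingers measure 114 mm over their backs; the gripper's body (76 mm by 85 mm) begins 54 mm behind the grasp point. The pads swing forward as they close: fully open they stand 13 mm farther back than shut.
Start: joints at [1.021, 0.313, 0.046, 1.304, 0, 1.431], TCP at [0.229, 0.527, 0.242] pointing down, gripper open.
Joint ranges: [-2.76, 2.76], [-0.86, 1.69], [-1.03, 1.26], [-2.2, 2.34], [-1.47, 1.5], [-3.14, 3.14]. Speed limits (rad/s): [2.57, 2.57, 3.14, 3.14, 3.14, 3.14].

### API

Orientations are given as a unit quaternion [w, x, y, z].
In Python, from workcell import env gives the robot as it stands.
- The arm moves only by the tool carry_out, never from a script. Its argument "moves" is one flat list of numbers, 7 for each row, row after row: the gripper command: -1 is shut, 1 is fully open, values between are in proportion, then the shift along the tool's x, y, z in m, then the turn, a rotation vector about the tool's x, y, z in degrees. A call has exactly 5 rows; each row shifts and turns the pose as measured when the row begins, along the tool's axes as they then stand; what a row does not reach is not made up. A row lasts 1/8 s, in which the tool goes at most 62.5 mm and 10.7 degrees, less where a joint would pass 70% of its speed; a pose out of reach is approached as far as the arm can. A call is refused whole if a number of a shift passes 0.0625 or a number of a turn 10.7, either way. A call with a gripper value outside its range is refused whole. The fingers move at their own pace and stop on an object; "squeeze" is the grip in N (left out, the last holds). Time passes only in rows, so rows that do not move let the fingers close, or fill a call up. It gives the time, the measured TCP pose, the force and the opening at its end, in the units of the state.
- env.get_state(): the state, without advancing time (a new reading comes with each control period).
- env.read_camera(name): name is "side" or "top"; returns the picture (420x560x3 uint8, red, green, blue); there is no depth.
- env.calibration(name): a dict with "camera_matrix" (3x3 intrinsics, pixels), "rvec" (rotation vector, rad) and "tvec" (3), from world to camera coordinates, as OpenCV has them. Camera axes: x right, y down, z forward; pixel columns grow to the right and rows downward; lengths in m; the calibration is good to about 2 mm. A picture is of the moment at which its call begins. calibration takes no time and is no camera call.
- env.hand_in(): hands the job in, once; it reports no verdict.
The state is a dict: "clock": time; "joint_pos": joint angles; "qvel": joint speeds; "tau": joint torques, N m; "tcp_pos": TCP position; "orientation": TCP orientation; "wrist_force": force on the tool from outside, world axes, zero at the start; "ft_torque": the same for the moment, N m; "finger_gap": finger opening in m.
Only numpy, scipy, OpenCV 4.12 (cv2) and the standard library are available. Lean on these libraries where they do the work, as an engineer would, in place of code of your own. Each camera call takes 0.05 s, during which the arm holds its last target. There are 200 camera calls.

## Working session

There is one attempt and no reset: what is moved stays moved. The work goes in short steps, Python scripts to look and compute and a tool call to move; the robot and the scene stay as the last step left them, time stands still between calls to the robot, and variables do not carry over. Pictures are saved under pics/ and viewed, about 8 in all and at most 12, crops included, and the job is handed in when it is done.

Besides the shell and the picture viewer there is one more tool, called by a JSON object that holds its "op" and its "data", one argument or row to a line. carry_out: Moves the arm, as the interface text tells. Its arguments: {"type":"object","properties":{"moves":{"type":"array"},"squeeze":{"type":"number"}},"required":["moves"]}

```bash
mkdir -p pics; python3 - <<'E'
from workcell import env
import cv2
for n in("side","top"):
    cv2.imwrite(f"pics/{n}0.png",env.read_camera(n)[:,:,::-1])
    c=env.calibration(n);print(n,c)
print(env.get_state())
E
```

```text
side {'camera_matrix': array([[426.54097308,   0.        , 279.14100886],
       [  0.        , 426.54097308, 204.98804246],
       [  0.        ,   0.        ,   1.        ]]), 'rvec': array([ 2.24510696, -0.82274446,  0.35355709]), 'tvec': array([-0.39725155,  0.37223738,  1.1300409 ])}
top {'camera_matrix': array([[425.58919056,   0.        , 284.21816725],
       [  0.        , 425.58919056, 210.29902993],
       [  0.        ,   0.        ,   1.        ]]), 'rvec': array([ 2.20327444, -2.17752281,  0.08385989]), 'tvec': array([0.05296927, 0.56674092, 1.53960416])}
{'clock': 0.1, 'joint_pos': array([1.02142145e+00, 3.13937775e-01, 4.50657728e-02, 1.30359146e+00,
       9.96770885e-06, 1.43120603e+00]), 'qvel': array([-0.00034029, -0.00180927,  0.00370496, -0.00017033,  0.00016155,
       -0.00083339]), 'tau': array([ 3.61693419e-03, -4.81724596e+01,  2.99243599e+01,  1.27158387e-02,
       -6.50644552e-05,  2.56371248e-05]), 'tcp_pos': array([0.22885265, 0.5270093 , 0.24147996]), 'orientation': array([ 3.51232594e-04,  8.36185026e-01,  5.48446814e-01, -7.55973459e-04]), 'wrist_force': array([-0.39709202,  0.8459522 , -0.25423107]), 'ft_torque': array([ 0.03462521, -0.03137034,  0.03367501]), 'finger_gap': 0.08543134704194318}
```

View pics/side0.png

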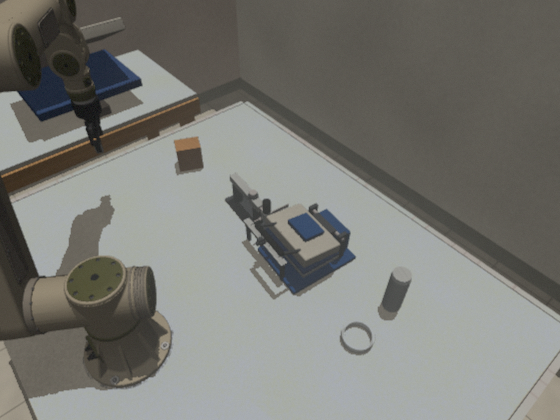

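View pics/top0.png

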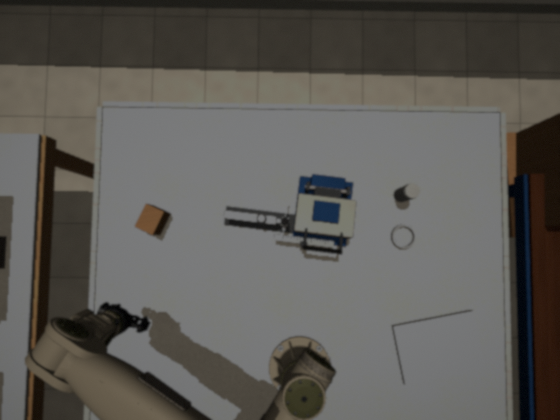

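The top view shows the press around (325,215), with the gauge to its left along (225-290,218). The can is at (405,193), the tape at (402,237) and the carton at (152,219). I'll zoom in next.

```bash
python3 - <<'E'
import cv2,numpy as np
a=cv2.imread("pics/top0.png")[165:265,215:370]; b=cv2.imread("pics/side0.png")[165:300,215:365]
a=cv2.convertScaleAbs(a,alpha=1.5)
b=cv2.convertScaleAbs(b,alpha=1.3)
def grid(im,x0,y0,s):
    o=cv2.resize(im,None,fx=s,fy=s,interpolation=cv2.INTER_CUBIC)
    for x in range(x0,x0+im.shape[1],10):
        cv2.line(o,((x-x0)*s,0),((x-x0)*s,4 if x%50 else 12),(0,0,255),1)
        if x%20==0: cv2.putText(o,str(x),((x-x0)*s,14),0,.35,(0,0,255),1)
    for y in range(y0,y0+im.shape[0],10):
        cv2.line(o,(0,(y-y0)*s),(4,(y-y0)*s),(0,0,255),1)
        if y%20==0: cv2.putText(o,str(y),(5,(y-y0)*s+4),0,.35,(0,0,255),1)
    return o
cv2.imwrite("pics/top1.png",grid(a,215,165,5));cv2.imwrite("pics/side1.png",grid(b,215,165,4))
E
```

```text
(no output)
```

View pics/top1.png

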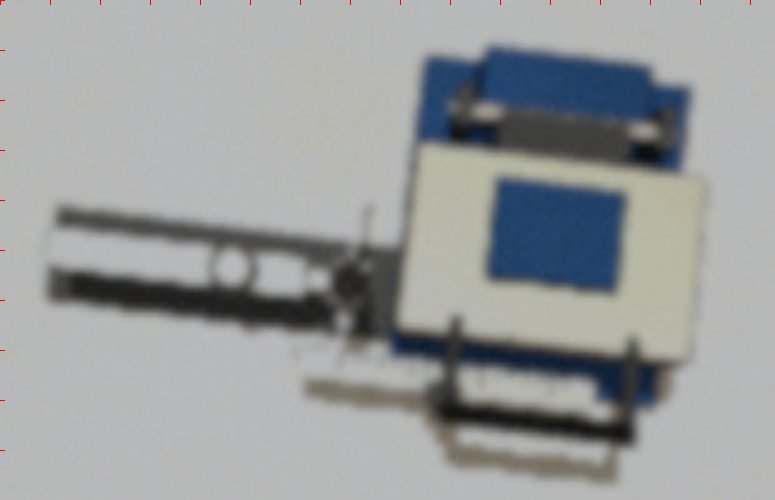

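View pics/side1.png

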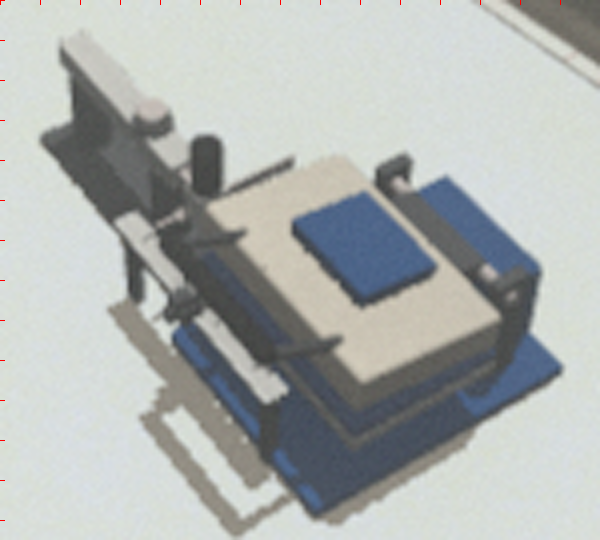

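The side crop shows the knob top at full-image (266.5,200.5), the button at (253,193), and the rider on the scale around (260.5,240). In the top view, the knob is at (285.4,220.6), the button at (261.6,218.6), and the bar runs from about (302,246) to (341,252). Next I'll compute positions.

```bash
cat > h.py <<'E'
from workcell import env
import numpy as np,cv2
from scipy.spatial.transform import Rotation as R
from scipy.optimize import least_squares
C={n:env.calibration(n) for n in("side","top")}
def proj(n,P): 
    c=C[n];return cv2.projectPoints(np.atleast_2d(np.array(P,float)),c["rvec"],c["tvec"],c["camera_matrix"],None)[0][:,0]
def atz(n,uv,z):
    c=C[n];Rm=cv2.Rodrigues(c["rvec"])[0];o=-Rm.T@c["tvec"]
    d=Rm.T@np.linalg.inv(c["camera_matrix"])@np.array([*uv,1.]);return o+d*(z-o[2])/d[2]
def tri(us,ut):
    return least_squares(lambda p:np.r_[(proj("side",p)[0]-us),(proj("top",p)[0]-ut)],[.5,0,.1])
E
python3 - <<'E'
from h import *
t=lambda x,y:(215+x/5-.4,165+y/5-.4)
s=lambda x,y:(215+x/4-.4,165+y/4-.4)
print("knob",atz("top",t(352,278),.159),atz("side",s(206,140),.159))
print("but",atz("top",t(233,268),.134),atz("side",s(153,108),.134))
# platen top corners (back-left, back-right, front-left, front-right)
T=[(418,143),(707,177),(398,330),(690,362)];S=[(340,155),(500,318),(207,205),(360,382)]
for a,b in zip(T,S):
    r=tri(s(*b),t(*a));print("platen",r.x,r.cost)
for a,b in [((455,322),(243,234)),((633,340),(340,340))]:
    r=tri(s(*b),t(*a));print("rod root",r.x,r.cost)
for a,b in [((460,97+10),(400,183)),((660,130),(488,273))]:
    r=tri(s(*b),t(*a));print("hinge pin",r.x,r.cost)
for a,b in [((440,408),(165,235)),((632,432),(262,350))]:
    r=tri(s(*b),t(*a));print("bar end",r.x,r.cost)
print("rider",atz("side",s(182,300),.09), "housing L",atz("top",t(52,245),.116),"housing R end", atz("side",s(75,40),.116))
for n,m in(("can",(405,193)),("tape",(402,237)),("carton",(152,219))):print(n,atz("top",m,.02))
E
```

```text
knob [0.52348797 0.05772056 0.159     ] [0.52603313 0.06779811 0.159     ]
but [0.53044317 0.13814597 0.134     ] [0.53247661 0.14255826 0.134     ]
platen [0.61742717 0.01371968 0.12578938] 0.03924633397713605
platen [ 0.59463954 -0.1825509   0.12709713] 0.657160216372943
platen [0.49071268 0.02546874 0.14548117] 0.165177825826683
platen [ 0.46873442 -0.16868977  0.14446377] 0.33002271747125667
rod root [ 0.49546697 -0.01210563  0.14197373] 3.056834660886662e-05
rod root [ 0.4838723  -0.13136494  0.14174746] 0.09288467360925218
hinge pin [ 0.64910927 -0.01899936  0.09876519] 0.8025780464282481
hinge pin [ 0.6234775  -0.14778436  0.12450783] 4.090893258896185
bar end [0.43606852 0.00057949 0.17238331] 0.5233245942966032
bar end [ 0.42064216 -0.12424309  0.17533561] 1.3203784781969423
rider [0.44824879 0.00213446 0.09      ] housing L [0.54564389 0.26327585 0.116     ] housing R end [0.54452168 0.26552577 0.116     ]
can [ 0.63517855 -0.38406971  0.02      ]
tape [ 0.47343053 -0.37179285  0.02      ]
carton [0.52841914 0.54131659 0.02      ]
```

```bash
cat >> h.py <<'E'
ex=np.array([.9935,-.1138,0]);ey=np.array([.1138,.9935,0]);ez=np.array([0,0,1.])
Rt=np.c_[ex,-ey,-ez]   # tool-down, jaws along press x
def plan(target,n,pos=None,Rm=None,step=.06,rmax=10.5,Rg=Rt):
    s=env.get_state();q=s["orientation"]
    p=s["tcp_pos"] if pos is None else pos; Rm=R.from_quat(np.r_[q[1:],q[0]]) if Rm is None else Rm
    Rg=R.from_matrix(Rg)
    for i in range(n):
        d=np.array(target)-p;L=np.linalg.norm(d);d*=min(1,step/max(L,1e-9))
        w=np.degrees((Rm.inv()*Rg).as_rotvec());a=np.linalg.norm(w);w*=min(1,rmax/max(a,1e-9))
        print(np.round(Rm.inv().apply(d),4),np.round(w,1)); p=p+d;Rm=Rm*R.from_rotvec(np.radians(w))
def where(T):
    s=env.get_state();q=s["orientation"];Rm=R.from_quat(np.r_[q[1:],q[0]])
    d=np.array(T)-s["tcp_pos"]
    print("d tool",np.round(Rm.inv().apply(d),4),"rot",np.round(np.degrees((Rm.inv()*R.from_matrix(Rt)).as_rotvec()),2),s["tcp_pos"].round(4),"F",s["wrist_force"].round(1),"t",s["clock"],"gap",s["finger_gap"])
E
python3 -c "
from h import *
plan([.428,-.062,.27],11)"
```

```text
[-0.0444  0.0402 -0.0027] [ 0.   0.  10.5]
[-0.0364  0.0477 -0.0027] [ 0.   0.  10.5]
[-0.0271  0.0535 -0.0027] [ 0.   0.  10.5]
[-0.0169  0.0575 -0.0027] [ 0.   0.  10.5]
[-0.0061  0.0596 -0.0027] [ 0.   0.  10.5]
[ 0.0049  0.0597 -0.0027] [ 0.   0.  10.5]
[ 0.0157  0.0579 -0.0027] [ 0.   0.  10.1]
[ 0.0255  0.0542 -0.0027] [-0. -0.  0.]
[ 0.0255  0.0542 -0.0027] [-0. -0.  0.]
[ 0.0255  0.0542 -0.0027] [-0. -0.  0.]
[ 0.0095  0.0203 -0.001 ] [-0. -0.  0.]
```

{"op": "carry_out", "data": {
  "moves": [1,-0.044,0.04,-0.003,0,0,10.5,1,-0.036,0.048,-0.003,0,0,10.5,1,-0.027,0.053,-0.003,0,0,10.5,1,-0.017,0.057,-0.003,0,0,10.5,1,-0.006,0.06,-0.003,0,0,10.5],
  "squeeze": 40
}}

```text
clock: 0.72
tcp_pos: [0.3229, 0.2386, 0.2538]
orientation: [0.002, 0.994, 0.113, -0.002]
wrist_force: [0.7, -0.0, -0.0]
finger_gap: 0.0854
```

```bash
python3 -c "
from h import *
plan([.428,-.062,.27],10)"
```

```text
[ 0.0066  0.0596 -0.0028] [ 0.1  0.1 10.5]
[ 0.0173  0.0574 -0.003 ] [0.1 0.1 9. ]
[ 0.0261  0.0539 -0.0031] [-0. -0.  0.]
[ 0.0261  0.0539 -0.0031] [ 0. -0.  0.]
[ 0.0261  0.0539 -0.0031] [-0.  0.  0.]
[ 0.0082  0.017  -0.001 ] [0. 0. 0.]
[0. 0. 0.] [ 0. -0.  0.]
[0. 0. 0.] [-0. -0.  0.]
[0. 0. 0.] [-0.  0.  0.]
[0. 0. 0.] [ 0. -0.  0.]
```

{"op": "carry_out", "data": {
  "moves": [0.15,0.007,0.06,-0.003,0,0,10.5,0.15,0.017,0.057,-0.003,0,0,9,0.15,0.026,0.054,-0.003,0,0,0,0.15,0.026,0.054,-0.003,0,0,0,0.15,0.026,0.054,-0.003,0,0,0]
}}

```text
clock: 1.35
tcp_pos: [0.42, -0.0545, 0.2699]
orientation: [0.002, 0.998, -0.063, -0.0]
wrist_force: [1.0, -0.0, -0.3]
finger_gap: 0.0492
```

```bash
python3 -c "
from h import *
where([.428,-.062,.162])"
```

```text
d tool [0.009  0.006  0.1079] rot [ 0.23  0.04 -0.66] [ 0.42   -0.0545  0.2699] F [ 1.  -0.  -0.3] t 1.35 gap 0.04917151015750468
```

{"op": "carry_out", "data": {
  "moves": [0.15,0.009,0.006,0.03,0,0,-0.6,0.15,0,0,0.03,0,0,0,0.15,0,0,0.025,0,0,0,0.15,0,0,0.02,0,0,0,0.15,0,0,0.003,0,0,0]
}}

```text
clock: 1.98
tcp_pos: [0.4288, -0.0683, 0.1578]
orientation: [0.002, 0.998, -0.063, -0.001]
wrist_force: [0.4, 0.3, 0.2]
finger_gap: 0.0492
```

```bash
python3 - <<'E'
from h import *
where([.428,-.062,.162])
b=env.read_camera("side")[150:300,200:375,::-1];a=env.read_camera("top")[180:280,260:376,::-1]
o=np.vstack([cv2.resize(cv2.convertScaleAbs(a,alpha=1.5),(464,400)),cv2.resize(b,None,fx=2.65,fy=2.65)[:,:464]])
o=np.hstack([cv2.resize(cv2.convertScaleAbs(a,alpha=1.5),(390,336)),cv2.resize(b,(392,336))])
cv2.imwrite("pics/g.png",o)
E
```

```text
d tool [-0.0016 -0.0061 -0.0042] rot [ 0.25  0.09 -0.69] [ 0.4288 -0.0683  0.1578] F [0.4 0.3 0.2] t 1.975 gap 0.04919531611617165
```

View pics/g.png

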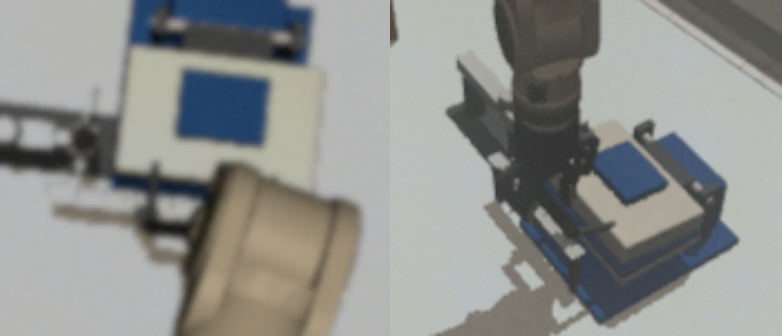

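The fingers straddle the bar: in the side half, the jaws sit around (520,165) with the rear finger in the gap. I'll close now.

{"op": "carry_out", "data": {
  "moves": [-1,0,0,0,0,0,0,-1,0,0,0,0,0,0,-1,0,0,0,0,0,0,-1,0,0,0,0,0,0,-1,0,0,0,0,0,0],
  "squeeze": 40
}}

```text
clock: 2.7
tcp_pos: [0.4274, -0.0682, 0.1601]
orientation: [0.003, 0.998, -0.062, -0.002]
wrist_force: [0.3, -1.0, -3.8]
finger_gap: 0.0144
```

{"op": "carry_out", "data": {
  "moves": [-1,0.004,0,-0.012,0,0,0,-1,0.005,0,-0.012,0,0,0,-1,0.006,0,-0.012,0,0,0,-1,0.0065,0,-0.011,0,0,0,-1,0.007,0,-0.011,0,0,0]
}}

```text
clock: 3.32
tcp_pos: [0.4527, -0.071, 0.2187]
orientation: [0.003, 0.998, -0.063, -0.008]
wrist_force: [-2.6, -1.7, -10.3]
finger_gap: 0.0143
```

```bash
cat >> h.py <<'E'
def arc(n=5,dphi=.06,H=(.634,-.0855,.105),off=.009):
    s=env.get_state();p=s["tcp_pos"]+[0,0,off]-np.array(H)
    a,b=-(p@ex),p[2];ph=np.arctan2(b,a);print("phi",ph,"theta",ph-.1614,"r",np.hypot(a,b),"F",s["wrist_force"].round(1),"tq",s["ft_torque"].round(2),"gap",s["finger_gap"],"t",s["clock"])
    for i in range(n):
        m=ph+dphi*(i+.5);print((.2178*dphi*np.array([np.sin(m),-np.cos(m)])).round(4))
E
python3 -c "
from h import *
where([.428,-.062,.162]);arc()"
```

```text
d tool [-0.0247 -0.0063  0.057 ] rot [ 0.38  0.93 -0.64] [ 0.4527 -0.071   0.2187] F [ -2.6  -1.7 -10.3] t 3.325 gap 0.014342929361810927
phi 0.5936689777424067 theta 0.4322689777424067 r 0.21927218095451556 F [ -2.6  -1.7 -10.3] tq [-0.4   0.73  0.21] gap 0.014342929361810927 t 3.325
[ 0.0076 -0.0106]
[ 0.0083 -0.0101]
[ 0.0088 -0.0096]
[ 0.0094 -0.0091]
[ 0.0099 -0.0085]
```

{"op": "carry_out", "data": {
  "moves": [-1,0.0076,0,-0.0106,0,0,0,-1,0.0083,0,-0.01,0,0,0,-1,0.009,0,-0.0095,0,0,0,-1,0.0095,0,-0.009,0,0,0,-1,0.01,0,-0.0085,0,0,0]
}}

```text
clock: 3.95
tcp_pos: [0.4934, -0.0755, 0.2681]
orientation: [0.003, 0.998, -0.063, -0.016]
wrist_force: [-5.3, -0.6, -5.8]
finger_gap: 0.0144
```

```bash
python3 -c "
from h import *
where([.428,-.062,.162]);arc()"
```

```text
d tool [-0.0632 -0.006   0.1081] rot [ 0.41  1.78 -0.65] [ 0.4934 -0.0755  0.2681] F [-5.3 -0.6 -5.8] t 3.95 gap 0.014409460997743343
phi 0.8849387771922035 theta 0.7235387771922035 r 0.22241179688468782 F [-5.3 -0.6 -5.8] tq [-0.31  1.47  0.23] gap 0.014409460997743343 t 3.95
[ 0.0104 -0.008 ]
[ 0.0108 -0.0073]
[ 0.0112 -0.0067]
[ 0.0116 -0.006 ]
[ 0.012  -0.0053]
```

{"op": "carry_out", "data": {
  "moves": [-1,0.0108,0,-0.0072,0,0,0,-1,0.0112,0,-0.0067,0,0,0,-1,0.0115,0,-0.006,0,0,0,-1,0.012,0,-0.0055,0,0,0,-1,0.012,0,-0.005,0,0,0]
}}

```text
clock: 4.58
tcp_pos: [0.5428, -0.081, 0.3025]
orientation: [0.003, 0.998, -0.063, -0.026]
wrist_force: [-9.7, -1.1, 0.7]
finger_gap: 0.0139
```

```bash
python3 -c "
from h import *
where([.428,-.062,.162]);arc()"
```

```text
d tool [-0.109  -0.0058  0.1462] rot [ 0.49  2.93 -0.66] [ 0.5428 -0.081   0.3025] F [-9.7 -1.1  0.7] t 4.575 gap 0.013874602802828408
phi 1.1554141107435594 theta 0.9940141107435594 r 0.22570121014433622 F [-9.7 -1.1  0.7] tq [-0.07  2.17  0.23] gap 0.013874602802828408 t 4.575
[ 0.0121 -0.0049]
[ 0.0124 -0.0042]
[ 0.0126 -0.0034]
[ 0.0128 -0.0027]
[ 0.0129 -0.0019]
```

{"op": "carry_out", "data": {
  "moves": [-1,0.012,0,-0.003,0,0,0,-1,0.012,0,-0.002,0,0,0,-1,0.012,0,-0.001,0,0,0,-1,0.012,0,0,0,0,0,-1,0.012,0,0.0,0,0,0]
}}

```text
clock: 5.2
tcp_pos: [0.5947, -0.0868, 0.3214]
orientation: [0.004, 0.998, -0.063, -0.029]
wrist_force: [-8.5, -0.5, 2.4]
finger_gap: 0.0142
```

```bash
python3 -c "
from h import *
where([.428,-.062,.162]);arc()"
```

```text
d tool [-0.1591 -0.0057  0.1686] rot [ 0.66  3.27 -0.65] [ 0.5947 -0.0868  0.3214] F [-8.5 -0.5  2.4] t 5.2 gap 0.014198842945381622
phi 1.3998165661200224 theta 1.2384165661200224 r 0.22870659814790667 F [-8.5 -0.5  2.4] tq [0.06 1.99 0.17] gap 0.014198842945381622 t 5.2
[ 0.0129 -0.0018]
[ 0.013  -0.0011]
[ 0.0131 -0.0003]
[0.0131 0.0005]
[0.013  0.0013]
```

{"op": "carry_out", "data": {
  "moves": [-1,0.011,0,0.001,0,0,0,-1,0.011,0,0.002,0,0,0,-1,0.01,0,0.003,0,0,0,-1,0.009,0,0.003,0,0,0,-1,0.008,0,0.003,0,0,0]
}}

```text
clock: 5.82
tcp_pos: [0.6391, -0.0917, 0.3269]
orientation: [0.006, 0.998, -0.063, -0.024]
wrist_force: [-7.5, -0.8, 3.3]
finger_gap: 0.0144
```

```bash
python3 -c "
from h import *
where([.428,-.062,.162]);arc()"
```

```text
d tool [-0.2053 -0.0056  0.1745] rot [ 0.82  2.67 -0.64] [ 0.6391 -0.0917  0.3269] F [-7.5 -0.8  3.3] t 5.825 gap 0.014395855096851946
phi 1.5958750406923123 theta 1.4344750406923124 r 0.2309590244212444 F [-7.5 -0.8  3.3] tq [0.   1.99 0.12] gap 0.014395855096851946 t 5.825
[0.013  0.0007]
[0.013  0.0015]
[0.0129 0.0023]
[0.0127 0.003 ]
[0.0125 0.0038]
```

{"op": "carry_out", "data": {
  "moves": [-1,0.006,0,0.001,0,0,0,-1,0.006,0,0.001,0,0,0,-1,0.006,0,0.001,0,0,0,-1,0.005,0,0.001,0,0,0,-1,0.005,0,0.001,0,0,0]
}}

```text
clock: 6.45
tcp_pos: [0.6448, -0.0923, 0.3271]
orientation: [0.005, 0.997, -0.063, -0.046]
wrist_force: [-19.2, 0.3, -0.9]
finger_gap: 0.0142
```

```bash
python3 -c "
from h import *
where([.428,-.062,.162]);arc()"
```

```text
d tool [-0.2031 -0.0058  0.1842] rot [ 0.92  5.2  -0.67] [ 0.6448 -0.0923  0.3271] F [-19.2   0.3  -0.9] t 6.45 gap 0.014152885956625937
phi 1.6207355465394373 theta 1.4593355465394373 r 0.23136089906130666 F [-19.2   0.3  -0.9] tq [0.02 3.54 0.2 ] gap 0.014152885956625937 t 6.45
[0.013 0.001]
[0.0129 0.0018]
[0.0128 0.0026]
[0.0126 0.0034]
[0.0124 0.0041]
```

{"op": "carry_out", "data": {
  "moves": [-1,0,0,0,0,0,0,0,0,0,0,0,0,0,0,0,0,0,0,0,0,0,0,0,-0.04,0,0,0,0,0,0,-0.05,0,0,0]
}}

```text
clock: 7.08
tcp_pos: [0.6546, -0.0912, 0.41]
orientation: [0.004, 0.997, -0.063, -0.044]
wrist_force: [3.2, -1.2, 1.9]
finger_gap: 0.0428
```

```bash
python3 -c "
from h import *
B=np.array([.5305,.139,.20])
where(B);plan(B+[0,0,.12],6)"
```

```text
d tool [-0.1336 -0.2158  0.2192] rot [ 0.79  4.95 -0.68] [ 0.6546 -0.0912  0.41  ] F [ 3.2 -1.2  1.9] t 7.075 gap 0.04284554717401693
[-0.0312 -0.0465  0.0216] [ 0.8  4.9 -0.7]
[-0.0324 -0.0466  0.0195] [-0. -0.  0.]
[-0.0324 -0.0466  0.0195] [ 0. -0.  0.]
[-0.0324 -0.0466  0.0195] [-0.  0.  0.]
[-0.0198 -0.0284  0.0119] [0. 0. 0.]
[0. 0. 0.] [ 0. -0.  0.]
```

{"op": "carry_out", "data": {
  "moves": [-1,-0.032,-0.047,0,0.8,5,-0.7,-1,-0.032,-0.047,0.019,0,0,0,-1,-0.032,-0.047,0.019,0,0,0,-1,-0.032,-0.047,0.019,0,0,0,-1,-0.02,-0.028,0.019,0,0,0]
}}

```text
clock: 7.7
tcp_pos: [0.5679, 0.1252, 0.3372]
orientation: [0.001, 0.998, -0.062, 0.004]
wrist_force: [1.1, -0.5, 1.2]
finger_gap: 0.0
```

```bash
python3 - <<'E'
from h import *
where([.5305,.139,.2])
a=env.read_camera("top")[165:265,215:370,::-1]; b=env.read_camera("side")[165:300,215:365,::-1]
cv2.imwrite("pics/raw_t2.png",env.read_camera("top")[:,:,::-1]);cv2.imwrite("pics/raw_s2.png",env.read_camera("side")[:,:,::-1])
cv2.imwrite("pics/s2.png",cv2.resize(cv2.convertScaleAbs(b,alpha=1.3),None,fx=4,fy=4,interpolation=2))
cv2.imwrite("pics/t2.png",cv2.resize(cv2.convertScaleAbs(a,alpha=1.5),None,fx=5,fy=5,interpolation=2))
E
```

```text
d tool [-0.0399 -0.0092  0.1368] rot [ 0.06 -0.43 -0.54] [0.5679 0.1252 0.3372] F [ 1.1 -0.5  1.2] t 7.7 gap 1.67401558072128e-05
```

View pics/s2.png

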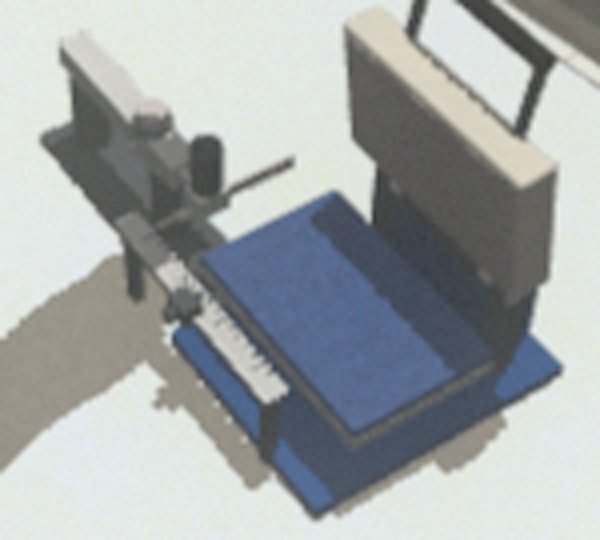

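View pics/t2.png

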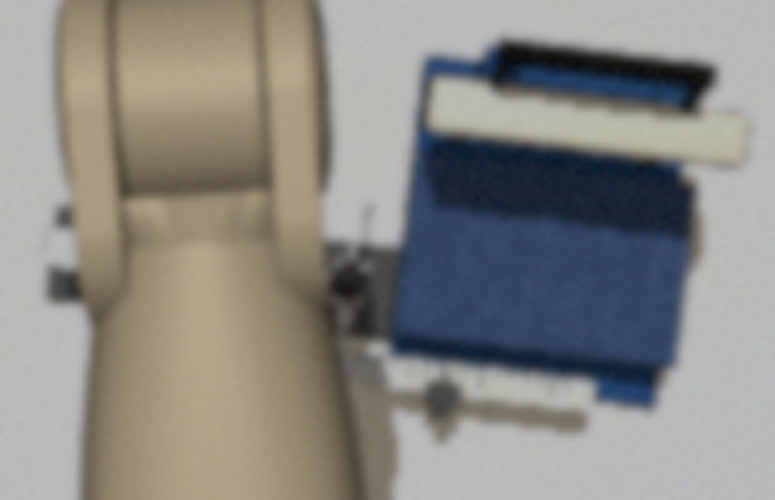

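The platen stands open. The rider is visible at about (443,395) in the top crop and (182,300) in the side crop. Next I'll measure the offsets and go for the button.

```bash
python3 - <<'E'
from h import *
t=lambda x,y:(215+x/5-.4,165+y/5-.4)
s=lambda x,y:(215+x/4-.4,165+y/4-.4)
def py(p): return (p@ex).round(4),(p@ey).round(4)
for nm,a,b in(("knobtop",(348,281),(206,142)),("rider",(443,395),(182,298))):
    r=tri(s(*b),t(*a));print(nm,r.x.round(4),r.cost.round(2),py(r.x))
for z in(.159,):print("knob",py(atz("top",t(348,281),z)),py(atz("side",s(206,142),z)))
for z in(.085,.09,.1):print("rider",z,py(atz("top",t(443,395),z)),py(atz("side",s(182,298),z)))
print("but",py(atz("top",t(233,268),.134)),py(atz("side",s(153,109),.134)))
print("tape-edge scale: ",[py(atz("side",s(*q),.085)) for q in((283,388),(130,213))])
where([.531,.14,.15])
plan([.531,.14,.16],5)
E
```

```text
knobtop [0.5208 0.0607 0.1656] 0.02 (np.float64(0.5105), np.float64(0.1196))
rider [ 0.4444 -0.0054  0.1022] 0.29 (np.float64(0.4421), np.float64(0.0452))
knob (np.float64(0.5112), np.float64(0.1193)) (np.float64(0.5137), np.float64(0.1254))
rider 0.085 (np.float64(0.4438), np.float64(0.0433)) (np.float64(0.4483), np.float64(0.0584))
rider 0.09 (np.float64(0.4438), np.float64(0.0436)) (np.float64(0.4461), np.float64(0.0548))
rider 0.1 (np.float64(0.4439), np.float64(0.0441)) (np.float64(0.4418), np.float64(0.0476))
but (np.float64(0.5113), np.float64(0.1976)) (np.float64(0.5122), np.float64(0.2012))
tape-edge scale:  [(np.float64(0.4639), np.float64(-0.0527)), (np.float64(0.4606), np.float64(0.1547))]
d tool [-0.0407 -0.0123  0.187 ] rot [ 0.13 -0.36 -0.55] [0.5687 0.1233 0.3373] F [ 1.  -0.2 -0.6] t 7.9 gap -2.969968474822981e-05
[-0.0134 -0.004   0.0583] [ 0.1 -0.4 -0.6]
[-0.013  -0.004   0.0584] [0. 0. 0.]
[-0.013  -0.004   0.0584] [0. 0. 0.]
[-0.0004 -0.0001  0.0019] [0. 0. 0.]
[0. 0. 0.] [0. 0. 0.]
```

{"op": "carry_out", "data": {
  "moves": [-1,-0.014,-0.004,0.058,0,-0.4,-0.5,-1,-0.013,-0.004,0.056,0,0,0,-1,-0.013,-0.004,0.04,0,0,0,-1,0,0,0.015,0,0,0,-1,0,0,0.002,0,0,0]
}}

```text
clock: 8.52
tcp_pos: [0.5419, 0.135, 0.169]
orientation: [-0.0, 0.998, -0.062, 0.009]
wrist_force: [-0.0, 0.1, 0.3]
finger_gap: 0.0
```

```bash
python3 -c "
from h import *
where([.531,.14,.135])"
```

```text
d tool [-0.0121 -0.0036  0.0338] rot [-0.07 -1.07 -0.55] [0.5419 0.135  0.169 ] F [-0.   0.1  0.3] t 8.525 gap 3.280238383504696e-05
```

{"op": "carry_out", "data": {
  "moves": [-1,-0.008,-0.003,0.008,0,-1,-0.5,-1,-0.005,-0.001,0.008,0,0,0,-1,0,0,0.006,0,0,0,-1,0,0,0.006,0,0,0,-1,0,0,0.005,0,0,0]
}}

```text
clock: 9.15
tcp_pos: [0.5331, 0.1399, 0.138]
orientation: [-0.001, 0.998, -0.058, 0.004]
wrist_force: [-1.3, -0.2, 1.4]
finger_gap: 0.0
```

```bash
python3 -c "
from h import *
where([.531,.14,.135])"
```

```text
d tool [-0.0021  0.0002  0.003 ] rot [-0.16 -0.43 -0.15] [0.5331 0.1399 0.138 ] F [-1.3 -0.2  1.4] t 9.15 gap 3.0526820805540586e-05
```

{"op": "carry_out", "data": {
  "moves": [-1,0,0,0.003,0,0,0,-1,0,0,0.003,0,0,0,-1,0,0,0.003,0,0,0,-1,0,0,0.003,0,0,0,-1,0,0,0.003,0,0,0]
}}

```text
clock: 9.78
tcp_pos: [0.5331, 0.14, 0.1369]
orientation: [-0.001, 0.998, -0.058, 0.009]
wrist_force: [-7.7, -1.4, 21.8]
finger_gap: 0.0002
```

The button bottomed out at tip height 0.126 with 22 N. I'll go up and over the knob next.

{"op": "carry_out", "data": {
  "moves": [-1,0,0,-0.03,0,0,0,0.3,0,0,-0.04,0,0,0,0.3,0,0.04,0,0,0,0,0.3,-0.002,0.035,0,0,-0.5,0,0.3,0,0.005,0,0,0,0]
}}

```text
clock: 10.4
tcp_pos: [0.5213, 0.0599, 0.2094]
orientation: [-0.002, 0.998, -0.056, 0.006]
wrist_force: [0.3, 0.7, 0.4]
finger_gap: 0.0553
```

```bash
python3 -c "
from h import *
where([.5225,.0619,.137])"
```

```text
d tool [ 0.0001 -0.0019  0.0725] rot [-0.22 -0.67  0.08] [0.5213 0.0599 0.2094] F [0.3 0.7 0.4] t 10.4 gap 0.055292245754187265
```

{"op": "carry_out", "data": {
  "moves": [0.3,0,-0.002,0.03,0,-0.7,0,0.3,0,0,0.03,0,0,0,0.3,0,0,0.012,0,0,0,0.3,0,0,0,0,0,0,0.3,0,0,0,0,0,0]
}}

```text
clock: 11.02
tcp_pos: [0.5237, 0.0638, 0.1368]
orientation: [-0.003, 0.998, -0.056, 0.001]
wrist_force: [-0.0, -0.5, 0.5]
finger_gap: 0.0555
```

{"op": "carry_out", "data": {
  "moves": [-1,0,0,0,0,0,0,-1,0,0,0,0,0,0,-1,0,0,0,0,0,0,-1,0,0,0,0,0,0,-1,0,0,0,0,0,0],
  "squeeze": 50
}}

```text
clock: 11.65
tcp_pos: [0.5218, 0.0643, 0.1384]
orientation: [-0.003, 0.998, -0.056, 0.0]
wrist_force: [0.1, 0.3, -2.2]
finger_gap: 0.0247
```

```bash
python3 -c "
from h import *
where([.5225,.0619,.137]); print(env.get_state()['tcp_pos']@ey)"
```

```text
d tool [0.0009 0.0023 0.0013] rot [-0.34 -0.    0.12] [0.5218 0.0643 0.1384] F [ 0.1  0.3 -2.2] t 11.65 gap 0.024737336498974964
0.12328160168695243
```

{"op": "carry_out", "data": {
  "moves": [-1,0,0.012,0,0,0,0,-1,0,0.015,0,0,0,0,-1,0,0.015,0,0,0,0,-1,0,0.015,0,0,0,0,-1,0,0.01,0,0,0,0]
}}

```text
clock: 12.28
tcp_pos: [0.5141, -0.0051, 0.1384]
orientation: [-0.005, 0.998, -0.055, 0.001]
wrist_force: [0.1, 4.5, -1.6]
finger_gap: 0.0249
```

```bash
python3 - <<'E'
from h import *
s=env.get_state();p=s["tcp_pos"];print(p,p@ex,p@ey,s["wrist_force"],s["finger_gap"],s["orientation"])
im=[env.read_camera("top")[165:265,255:370,::-1],env.read_camera("side")[190:275,215:315,::-1]]
cv2.imwrite("pics/t3.png",cv2.resize(cv2.convertScaleAbs(im[0],alpha=1.7),None,fx=5,fy=5,interpolation=2))
cv2.imwrite("pics/s3.png",cv2.resize(cv2.convertScaleAbs(im[1],alpha=1.5),None,fx=7,fy=7,interpolation=2))
E
```

```text
[ 0.51414874 -0.00510914  0.13836941] 0.5113881928337158 0.05343419966484841 [ 0.13834373  4.52771673 -1.6411097 ] 0.024929619531718766 [-4.87266779e-03  9.98451301e-01 -5.54148056e-02  6.74913581e-04]
```

View pics/s3.png

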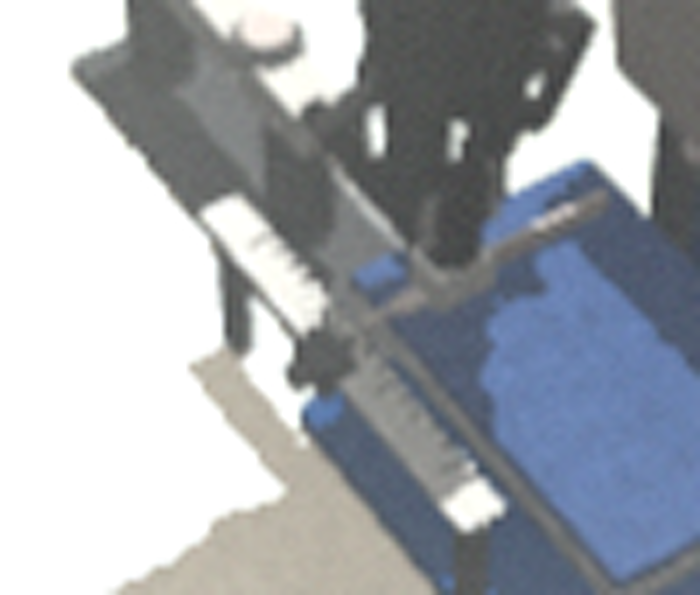

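The arm slides. In the side crop, the pointer blade runs from (430,290) to about (360,320), near the rider fin at about (345,335). I'll overlay constant-y lines to measure the rest.

```bash
python3 - <<'E'
from h import *
def W(a,b,z): return a*ex+b*ey+z*ez
A=cv2.imread("pics/t3.png");B=cv2.imread("pics/s3.png")
def draw(im,n,x0,y0,s):
    o=cv2.resize(im,None,fx=1,fy=1).copy()
    for py,c in((.040,(0,0,255)),(.045,(0,255,255)),(.050,(0,255,0)),(.055,(255,0,255))):
        q=proj(n,[W(.435,py,.095),W(.535,py,.095)])
        q=((q-[x0,y0]+.5)*s).round().astype(int);cv2.line(o,tuple(map(int,q[0])),tuple(map(int,q[1])),c,1)
    return o
a=draw(A,"top",255,165,5)[130:330,60:260];b=draw(B,"side",215,190,7)[200:400,250:450]
f=lambda x,n:cv2.resize(x,(390,390),interpolation=2)
a0=A[130:330,60:260];b0=B[200:400,250:450]
g=lambda x:cv2.resize(x,(295,295),interpolation=2)
cv2.imwrite("pics/ov.png",np.vstack([np.hstack([g(a0),g(a)]),np.hstack([g(b0),g(b)])]))
E
```

```text
(no output)
```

View pics/ov.png

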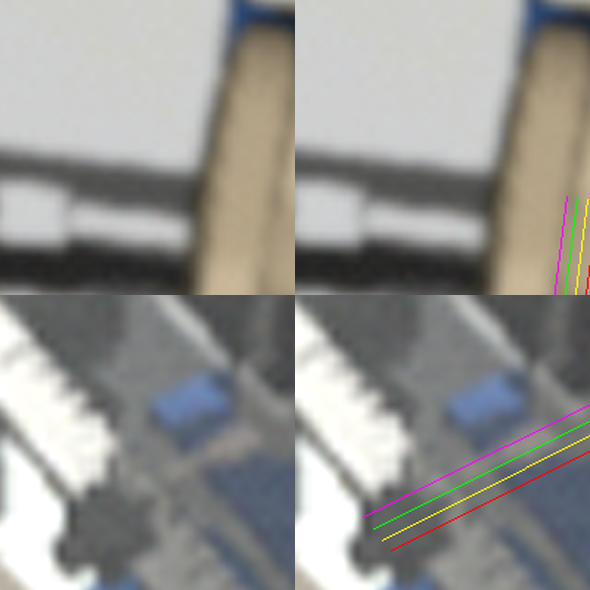

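In the side view, the pointer lies on the green line (py about 0.0505) and the rider axis on the yellow one (about 0.045). The top-view measurement agrees, giving 75.4 mm total travel, so about 5.5 mm remains.

{"op": "carry_out", "data": {
  "moves": [-1,0,0.003,0,0,0,0,-1,0,0.002,0,0,0,0,-1,0,0,0,0,0,0,-1,0,0,0,0,0,0,-1,0,0,0,0,0,0]
}}

```text
clock: 13.0
tcp_pos: [0.5136, -0.01, 0.1384]
orientation: [-0.004, 0.998, -0.055, 0.001]
wrist_force: [-0.8, 3.2, -0.7]
finger_gap: 0.0244
```

```bash
python3 - <<'E'
from h import *
for i in range(2):
    s=env.get_state();p=s["tcp_pos"];print(p,p@ex,p@ey,s["wrist_force"],s["finger_gap"],s["clock"])
    if i==0: I=np.mean([env.read_camera("side").astype(float) for _ in range(12)],0)[:,:,::-1]
def W(a,b,z): return a*ex+b*ey+z*ez
x0,y0,s=245,222,10
c=np.clip(I[y0:y0+40,x0:x0+40]*1.6,0,255).astype(np.uint8)
o=cv2.resize(c,None,fx=s,fy=s,interpolation=2);o2=o.copy()
for py,cl in((.040,(0,0,255)),(.045,(0,255,255)),(.050,(0,255,0))):
    q=((proj("side",[W(.425,py,.095),W(.525,py,.095)])-[x0,y0]+.5)*s).round().astype(int)
    cv2.line(o2,tuple(map(int,q[0])),tuple(map(int,q[1])),cl,1)
cv2.imwrite("pics/fin.png",np.hstack([o,o2]))
E
```

```text
[ 0.51360088 -0.01001466  0.13835629] 0.5114021424593916 0.04849821326089628 [-0.82016803  3.23335953 -0.69576633] 0.02442802067633572 13.0
[ 0.51356424 -0.0101188   0.13835566] 0.5113775895698405 0.04839058464449954 [ 0.77161639  3.82243238 -0.59690371] 0.024303595285305023 13.6
```

View pics/fin.png

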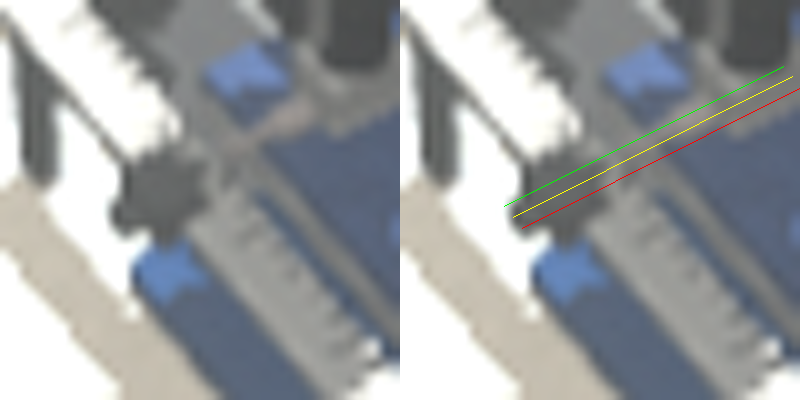

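```bash
python3 - <<'E'
from h import *
I=np.mean([env.read_camera("side").astype(float) for _ in range(15)],0).mean(2).astype(np.float32);np.save("I.npy",I)
def W(a,b,z): return a*ex+b*ey+z*ez
pys=np.arange(.024,.072,.002)
print("py    ",*[f"{1000*p:4.0f}" for p in pys])
for z in(.095,.098):
  for xx in np.arange(.427,.4951,.004):
    q=proj("side",[W(xx,p,z) for p in pys]).astype(np.float32)
    v=cv2.remap(I,q[:,0].reshape(1,-1),q[:,1].reshape(1,-1),cv2.INTER_CUBIC)[0]
    print(f"{xx:.3f} ",*[f"{x:4.0f}" for x in v])
s=env.get_state();p=s["tcp_pos"];print(p@ey,s["clock"])
E
```

```text
py       24   26   28   30   32   34   36   38   40   42   44   46   48   50   52   54   56   58   60   62   64   66   68   70
0.427    86   87  101  131  154  141  106   76   62   61   57   59   88  130  164  188  191  189  189  190  190  193  195  188
0.431    79   73   67   67   81   93   82   63   63   65   65   64   65   83  121  165  185  191  194  193  190  189  189  188
0.435    76   69   63   60   60   60   60   61   62   62   62   63   64   60   53   61   91  128  153  157  153  156  150  158
0.439    79   81   75   68   62   59   61   63   64   65   65   65   65   65   65   66   67   63   77   92   91   90   93   92
0.443   101  102  100   88   73   62   60   62   64   65   65   66   66   66   66   64   64   78  103  132  148  158  161  161
0.447    98   99   96   89   75   64   59   61   64   65   65   65   65   65   65   65   68   75   94  120  148  159  161  165
0.451    97   96   95   90   82   73   67   67   66   64   64   64   66   67   68   67   67   75   97  126  145  154  156  158
0.455    95   95   98   99   96   93   90   88   86   78   71   66   66   75   81   
[... 2925 characters left out ...]
 65   66   66   69   71   72   71   69
0.479    65   65   65   65   64   65   65   65   68   72   81   86   83   76   68   66   66   66   68   73   80   86   88   88
0.483    66   65   65   66   66   66   66   70   74   81   85   87   87   81   71   68   67   65   65   69   78   87   92   93
0.487    66   65   65   66   65   65   65   68   75   83   89   94   93   89   81   71   66   67   72   79   86   90   94   94
0.491    65   65   65   64   65   65   66   69   75   85   91   93   93   89   80   70   68   74   82   90   94   97   96   95
0.495    64   63   63   65   69   73   73   73   75   80   85   88   89   88   83   75   73   77   82   86   87   87   84   84
0.048333918009581985 14.35
```

```bash
python3 - <<'E'
from h import *
def W(a,b,z): return a*ex+b*ey+z*ez
for n in C:
    c=C[n];o=-cv2.Rodrigues(c["rvec"])[0].T@c["tvec"];print(n,"cam press",(o@ex).round(3),(o@ey).round(3),o[2].round(3))
def prof(f,n,xs,pys,z):
    I=(cv2.imread(f) if isinstance(f,str) else f)
    I=I.mean(2).astype(np.float32) if I.ndim==3 else I
    print(f if isinstance(f,str) else "now",n,z);print("       ",*[f"{1000*p:4.0f}" for p in pys])
    for xx in xs:
        q=proj(n,[W(xx,p,z) for p in pys]).astype(np.float32)
        print(f"{xx:.3f} ",*[f"{x:4.0f}" for x in cv2.remap(I,q[:,0].reshape(1,-1),q[:,1].reshape(1,-1),cv2.INTER_LINEAR)[0]])
prof("pics/raw_t2.png","top",np.arange(.432,.461,.004),np.arange(.022,.07,.002),.098)
prof("pics/raw_t2.png","top",np.arange(.5,.526,.004),np.arange(.098,.144,.002),.159)
prof("pics/top0.png","top",np.arange(.5,.526,.004),np.arange(.098,.144,.002),.159)
prof("pics/raw_t2.png","top",np.arange(.465,.486,.004),np.arange(.098,.144,.002),.095)
prof("pics/raw_s2.png","side",np.arange(.465,.486,.004),np.arange(.098,.144,.002),.095)
prof("pics/side0.png","side",np.arange(.5,.526,.004),np.arange(.098,.144,.002),.159)
E
```

```text
side cam press 0.023 -0.654 1.07
top cam press 0.448 0.123 1.574
pics/raw_t2.png top 0.098
          22   24   26   28   30   32   34   36   38   40   42   44   46   48   50   52   54   56   58   60   62   64   66   68   70
0.432    91   90   88   86   82   77   72   66   59   53   49   46   46   48   53   60   67   75   80   83   84   84   85   87   89
0.436    78   77   76   73   70   66   62   57   52   48   46   44   44   45   47   52   57   63   68   71   73   73   74   75   77
0.440    82   81   79   76   70   65   59   54   50   47   46   46   46   46   47   49   53   59   65   69   73   74   76   77   78
0.444    99   98   96   91   83   74   65   58   52   49   48   48   48   48   49   51   57   65   75   82   88   89   92   92   94
0.448   115  115  111  106   97   86   73   65   59   55   53   52   51   52   55   58   67   79   90   99  106  109  111  112  113
0.452   116  119  118  115  108  101   92   84   79   73   68   66   64   69   75   81   88   96  104  111  115  117  117  117  118
0.456   113  116  118  117  114  112  108  104   99   94   87   84   84   90   97  1
[... 4249 characters left out ...]
   58   58   58   60   61   61   60   60   60   60   66   90  116  140  155  164  164  164
0.508    73   61   57   57   58   58   59   60   61   62   62   61   61   60   60   60   68   89  116  142  158  168  167
0.512   123  104   89   75   61   57   58   60   60   60   61   61   61   61   61   65   73   84  106  131  153  162  166
0.516   160  153  143  125  106   88   75   62   59   60   61   61   61   60   64   68   76  103  126  143  157  168  167
0.520   166  166  166  159  152  144  125  109   95   85   71   67   67   74   78   87  107  130  144  158  168  168  168
0.524   167  167  167  167  167  168  162  157  155  143  133  124  119  123  128  134  144  151  162  168  168  168  167
```

The sub-pixel profiles give these numbers:
- **Top view:** the pointer started at y=0.1185 and the fin is at 0.0452, so 73.3 mm of travel is needed.
- **Now:** the arm is at about 74.8 mm, measured by the TCP and by the side-view pointer shift.

I'll ease back about 1.2 mm.

{"op": "carry_out", "data": {
  "moves": [-1,0,-0.0012,0,0,0,0,-1,0,0,0,0,0,0,-1,0,0,0,0,0,0,-1,0,0,0,0,0,0,-1,0,0,0,0,0,0]
}}

```text
clock: 14.98
tcp_pos: [0.5137, -0.0091, 0.1383]
orientation: [-0.004, 0.998, -0.056, 0.001]
wrist_force: [-0.0, 3.0, -0.7]
finger_gap: 0.0248
```

```bash
python3 - <<'E'
from h import *
I=np.mean([env.read_camera("side").astype(float) for _ in range(12)],0).mean(2).astype(np.float32)
def W(a,b,z): return a*ex+b*ey+z*ez
pys=np.arange(.036,.062,.001)
for xx in(.473,.477,.481):
    q=proj("side",[W(xx,p,.095) for p in pys]).astype(np.float32);v=cv2.remap(I,q[:,0].reshape(1,-1),q[:,1].reshape(1,-1),cv2.INTER_CUBIC)[0]
    w=np.clip(v-v.min()-6,0,None);print((w*pys).sum()/w.sum())
b=cv2.resize(env.read_camera("side")[:,:,::-1],None,fx=1,fy=1)
s=env.get_state();p=s["tcp_pos"];print(p@ey,s["wrist_force"],s["finger_gap"],s["clock"],s["qvel"].round(4))
o=np.hstack([env.read_camera("side")[120:320,200:420,::-1],env.read_camera("top")[140:340,200:420,::-1]]);cv2.imwrite("pics/end.png",cv2.resize(o,None,fx=1.75,fy=1.75))
E
```

```text
0.05016932960019613
0.04932086222072572
0.049647753115709216
0.04948002026708378 [-0.96939169  3.8689541  -0.97867049] 0.024513968156417196 15.625 [-0.0009  0.0012 -0.0001 -0.0022  0.0012 -0.0001]
```

View pics/end.png

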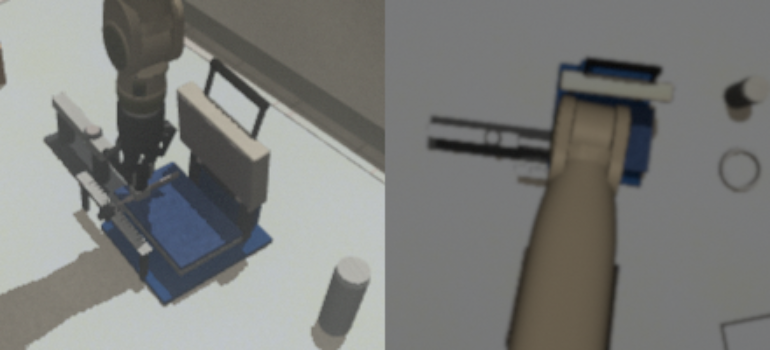

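The platen still stands upright (225,140), the can and tape have not moved, and the knob is held with the pointer at the rider (about (108,208)). I'm handing in.

```bash
python3 -c "
from workcell import env
print(env.hand_in()); s=env.get_state();print(s['clock'],s['tcp_pos'])"
```

```text
the job is handed in; nothing more can be done
None
the job is handed in; nothing more can be done
```

I carried out all three steps and handed the job in at about 15.6 s; the hand-in gave no verdict.

- **Platen:** I lifted it by the bar at about 0.5 rad/s until it met the stop. The push there rose to 19 N, at an estimated angle of about 1.45 rad. The last picture shows it still upright.
- **Lock button:** I pressed it until it bottomed out. The fingertips stood at 126 mm with 22 N. The arm then slid freely, so it was unlocked.
- **Gauge arm:** I gripped the knob with a 50 N squeeze and pulled it out against a spring of about 4 N. At hand-in it was still held (24.5 mm finger gap) and nearly still.
- **Pointer on the rider:** The top view put the rider 73.3 mm from the arm's start. The final travel was 73.8 mm by the arm's own position and about 73.1 mm by the pointer in the side camera.
- **Bystanders:** The can and tape look unmoved in the last picture. I never went near the carton, and most of it lay outside that picture.

**What disagreed:** the side camera on its own would have put the rider up to about 3.5 mm further out, depending on the scale's height, which I did not know. I relied on the top view because height hardly affects it. The arm hid the rider from the top camera at the end, so I could not check the final alignment there.

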